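# Unlock the sectioning saw's hood and hold it half open

## Robot

A 6-joint arm with a two-finger parallel gripper is mounted at the origin on the work surface. World frame = base frame: x ahead of the robot, y to its left, z up, the work surface at z = 0. Lengths are in m, angles in rad, forces in N, time in s.
With the tool pointing down it reaches from about 0.275 to 0.75 m from the base axis. Payload 10.2 kg.
Tool frame: the origin (TCP) lies on the centre line of the jaws, within the pads' length; the fingertips stand 25 mm ahead of it and the grasp point (between the pads) lies 6 mm ahead of it (env.tcp_to_tips is the distance from the TCP to the fingertips, in m); z points along the fingers, y is the line along which they close (so a half turn about z gives the same grasp; the last joint's range is limited). The gripper opens to 88 mm and grips with 3 to 60 N. Pads are 18 mm wide; open, the fingers measure 123 mm over their backs; the gripper's body (75 mm by 187 mm) begins 45 mm behind the grasp point.
Start: joints at [-1.41, 0.313, 1.498, -0, 1.331, -0.223], TCP at [0.197, -0.487, 0.264] pointing down, gripper open.
Joint ranges: [-2.94, 2.94], [-0.97, 2.17], [0.19, 2.56], [-1.23, 4.37], [0.02, 3.11], [-2.88, 2.88]. Speed limits (rad/s): [2.39, 2.39, 3.01, 3.14, 3.14, 3.14].

## Interface

Orientations are given as a 3x3 rotation matrix whose columns are the frame's x, y, z axes.
In Python, from station import env gives the robot as it stands.
- The arm moves only by the tool move_arm, never from a script. Its argument "steps" is a list of rows, each a list of 3 entries, a list of its own where there are three numbers: the shift along the tool's x, y, z normalised to -1 to 1, where 1 is 250 mm, then the turn about the tool's z normalised to -1 to 1, where 1 is pi rad, then the closure in counts, from 0 (fully open) to 255 (shut). A call has 1 to 12 rows; each row is the pose to reach, as a shift and turn from the pose commanded when the call began, along the tool's axes at that moment, turning the shorter way round; what a row does not reach only later rows make up. A row lasts 1/8 s, in which the tool goes at most 62.5 mm and 10.7 degrees, less where a joint would pass 70% of its speed; a pose out of reach is approached as far as the arm can. A call with a number of a shift or a turn outside -1 to 1 is refused whole. A call with a gripper value outside its range is refused whole. The fingers move at their own pace and stop on an object; "grip_force" is the grip in N (left out, the last holds). Time passes only in rows, so rows that repeat a pose let the fingers close. It gives the time, the measured TCP pose, the force, the opening and the grip force at its end, in the units of the state.
- env.get_obs(): the state, without advancing time (a new reading comes with each control period).
- env.snapshot(name): name is "side" or "top" or "wrist"; returns a dict with "frame" (480x640x3 uint8, blue, green, red), "range_z" (480x640 float32, m along the optical axis (not along the pixel's ray), 0 where there is no reading), "fx", "fy", "cx", "cy" (pixels), "eye" and "attitude" of the camera in the world. Camera axes: x right, y up, looking along -z (the intrinsics and any distortion apply to the point x, -y, -z); pixel columns grow to the right and rows downward; lengths in m; the calibration is good to about 2 mm. A picture is of the moment at which its call begins.
- env.finish_job(): hands the job in; it is judged then, once.
Trained networks look in a picture, given as the dict that the camera call returned (one of the last four; its "shot" number tells which), for a name from the list of things; names that differ only in an ending like _2 or _b are one class to them, and where a whole thing is asked for, a point or a joint stands for the part that bears it (a point fixed in the world has none). Each returns a list of dicts, best first, with "p" (0 to 1); they miss things now and then, are a little off and sometimes report something else, mostly with a low value. They report only what shows in the picture. A call takes as long as a camera call.
- env.masks_of(picture, label): "pixels" (480x640 bool, what is visible of it) and "uv" ([column, row] in pixels, amid what is visible of it).
The state is a dict: "time_s": time; "joint_positions": joint angles; "qd": joint speeds; "tau": joint torques, N m; "eef_pos": TCP position; "tcp_rot": TCP orientation; "ft_force": force on the tool from outside, world axes, zero at the start; "moment": the same for the moment, N m; "grip_width": finger opening in m; "grasp_force": force on a finger pad.
Only numpy, scipy, OpenCV 4.12 (cv2) and the standard library are available. Lean on these libraries where they do the work, as an engineer would, in place of code of your own. Each camera call takes 0.05 s, during which the arm holds its last target. There are 200 camera calls.

## Task

The hood of the small sectioning saw has lost its stay and falls shut by itself. Turn the red hood lock on the saw's front ledge a quarter turn clockwise until it clicks over and its tongue is clear of the hood, then lift the hood by its black bar handle, without ever letting it drop, until it stands open at 45 degrees. Finish there, still holding the handle with the hood steady at 45 degrees so that a colleague can change the specimen, and leave the other things on the bench where they are.

Things in the scene. Friction and masses are not known exactly. Their poses are not given: they have to be found in the camera images.
- saw: Cream sectioning saw with a clear hood, 340 (x) by 380 (y) mm, fixed. Origin: centre of its underside; x points from front ledge to back, y to the operator's left, z up. The ledge, 85 mm high, spans x -170 to -98 mm; behind it the closed hood's front rail rises to 105 mm, a window slopes from there to 200 mm at x +15 mm, a flat top runs back to the hinge. Hood 340 mm wide.
- hood: The hood: clear plastic with white edges, white back, black bar handle in front. Origin in the middle of its hinge axis (as point hood_hinge); closed, its axes are the saw's; it turns about y.
- hood_angle (a joint): Opening angle of the hood about the hinge line along its back edge: 0 closed, growing as the front rises, stop at 1.35 rad. The hood with its handle weighs about 0.8 kg (a quarter more or less) and falls shut from any angle up to well past 45 degrees; carrying it takes about 4 N upwards at the handle.
- hood_hinge (a point): Middle of the hood's hinge axis, which runs along the saw's y axis; 145 mm behind the saw's origin, 100 mm above the bench.
- hood_bar (a point): Hood handle: black round bar, 14 mm thick, 110 mm long, on two arms that run down and back to the hood. This point: centre of the bar, y along it; turns with the hood (closed: axes as the saw's). Closed it lies 128 mm above the bench, 138 mm in front of the saw's origin, 36 mm free below it and 33 mm behind. From the hinge: 283 mm forward, 28 mm up; at 45 degrees open it is 320 mm above the bench.
- lock_knob (a joint): Hood lock: 0 locked (red bar along the saw's x, steel tongue over the keeper on the hood's front), growing clockwise from above to the unlocked stop at 1.57 (bar along the saw's y, tongue to the operator's right). A spring detent resists with up to 0.2 N m until about 0.8 rad, then snaps it on to 1.5 or more; short of that it springs back. From 1.2 on the hood is free, before it is locked.
- lock_grip (a point): Grip point of the red lock bar, on its vertical axis, 125 mm above the bench, 137 mm in front and 135 mm to the right (-y) of the saw's origin. Bar 56 mm long, 14 mm thick, 103 to 137 mm above the bench; the point's x points along the bar to the tongue, which lies under the bar, 97 mm above the bench, and reaches 36 mm from the axis.
- flange_wrench: Bystander: steel open-ended wrench, 160 mm long, lying flat on the bench in front of the saw. Origin in the middle of its underside.
- mount_black: Bystander: black resin specimen mount, a disc of 30 mm diameter, 18 mm high. Origin at the centre of its underside.
- mount_red: Bystander: dark red resin specimen mount, 30 mm diameter, 18 mm high. Origin at the centre of its underside.
- mount_green: Bystander: dark green resin specimen mount, 30 mm diameter, 18 mm high. Origin at the centre of its underside.
- test_block: Bystander: steel hardness test block, a disc of 64 mm diameter, 12 mm high. Origin at the centre of its underside.
- lube_bottle: Bystander: bottle with a blue cap, 60 mm diameter, 150 mm high, standing. Origin at the centre of its underside.
- pen: Bystander: blue pen, 130 mm long, lying on the 8 mm thick notebook to the right. Origin in the middle of its underside.

How it is judged:
By the outcome, as a careful person would: the job done as asked, in the order asked, and still so for the second after the job is handed in, while the arm keeps its last pose, push and grip.
It also fails if it takes over 54 s, if anything falls off the work surface, if the arm or the gripper's body presses on something with over 40 N, if the wrist force passes 120 N, or if a joint passes its speed limit or range.

## Working session

There is one attempt and no reset: what is moved stays moved. The work goes in short steps, Python scripts to look and compute and a tool call to move; the robot and the scene stay as the last step left them, time stands still between calls to the robot, and variables do not carry over. Pictures are saved under pics/ and viewed, at most 10 in all, crops included, and the job is handed in when it is done.

Besides the shell and the picture viewer there is one more tool, called after "Call:" in YAML: its name, and indented under it one key for each argument. move_arm: Moves the arm, as the interface text tells. Its arguments: {"type":"object","properties":{"steps":{"type":"array","items":{"type":"array"}},"grip_force":{"type":"number"}},"required":["steps"]}

```bash
mkdir -p pics
cat > h.py <<'E'
import numpy as np,cv2
from station import env
def pts(s,mask):
    v,u=np.nonzero(mask&(s["range_z"]>0)); d=s["range_z"][v,u]
    c=np.stack([(u-s["cx"])/s["fx"]*d,-(v-s["cy"])/s["fy"]*d,-d],1)
    return c@np.array(s["attitude"]).T+np.array(s["eye"])
E
python3 - <<'E'
from h import *
o=env.get_obs();print({k:np.round(v,3) for k,v in o.items()})
for n in("top","side"):
    s=env.snapshot(n);cv2.imwrite(f"pics/{n}0.png",s["frame"])
    print(n,np.round(s["eye"],3),np.round(s["attitude"],2).tolist(),[k for k in s])
    for l in("saw","hood","hood_bar","lock_knob","lube_bottle"):
        for m in env.masks_of(s,l)[:2]:
            P=pts(s,m["pixels"])
            print(l,round(m["p"],2),np.round(m["uv"]),len(P),np.round(np.median(P,0),3) if len(P) else 0,np.round(np.percentile(P,[3,97],axis=0),3).tolist() if len(P) else 0)
E
```

```text
{'time_s': np.float64(0.0), 'joint_positions': array([-1.41 ,  0.313,  1.498, -0.   ,  1.331, -0.223]), 'qd': array([ 0.002,  0.001, -0.001,  0.001, -0.001,  0.   ]), 'tau': array([ 1.0000e-03, -4.0221e+01, -2.5227e+01,  6.9000e-02,  3.5000e-02,
       -0.0000e+00]), 'eef_pos': array([ 0.197, -0.487,  0.263]), 'tcp_rot': array([[ 0.927,  0.374, -0.   ],
       [ 0.374, -0.927,  0.001],
       [ 0.   , -0.001, -1.   ]]), 'ft_force': array([-0.132, -0.518, -0.295]), 'moment': array([-0.003, -0.04 , -0.022]), 'grasp_force': np.float64(0.0), 'grip_width': np.float64(0.089)}
top [0.281 0.013 1.62 ] [[-0.02, 0.98, -0.19], [-1.0, -0.02, -0.01], [-0.02, 0.19, 0.98]] ['frame', 'range_z', 'fx', 'fy', 'cx', 'cy', 'eye', 'attitude', 'shot']
saw 0.92 [330. 226.] 12828 [0.624 0.01  0.165] [[0.478, -0.159, 0.075], [0.779, 0.181, 0.207]]
hood 0.72 [334. 217.] 9678 [0.654 0.009 0.195] [[0.546, -0.151, 0.108], [0.779, 0.171, 0.207]]
hood_bar 0.87 [332. 213.] 9554 [0.655 0.01  0.195] [[0.547, -0.151, 0.109], [0.778, 0.17, 0.207]]
lube_bottle 0.65 [470. 220.] 438 [ 0.647 -0.435  0.097] [[0.627, -0.464, 0.01], [0.677, -0.417, 0.151]]
lube_bottle 0.55 [332. 214.] 9690 [0.654 0.01  0.195] [[0.545, -0.15, 0.107], [0.779, 0.171, 0.207]]
side [0.251 0.896 0.941] [[-0.94, 0.22, -0.27], [-0.35, -0.63, 0.7], [-0.02, 0.75, 0.66]] ['frame', 'range_z', 'fx', 'fy', 'cx', 'cy', 'eye', 'attitude', 'shot']
saw 0.82 [287. 242.] 19490 [0.625 0.102 0.133] [[0.474, -0.143, 0.024], [0.781, 0.202, 0.206]]
hood 0.86 [280. 224.] 12570 [0.649 0.071 0.175] [[0.543, -0.143, 0.099], [0.775, 0.181, 0.206]]
hood 0.58 [374. 282.] 435 [0.398 0.017 0.007] [[0.383, -0.066, -0.0], [0.418, 0.084, 0.011]]
hood_bar 0.86 [280. 223.] 12811 [0.649 0.07  0.174] [[0.542, -0.145, 0.096], [0.776, 0.181, 0.206]]
lube_bottle 0.63 [339. 153.] 716 [ 0.648 -0.428  0.071] [[0.623, -0.568, 0.001], [0.693, -0.415, 0.15]]
```

View pics/top0.png

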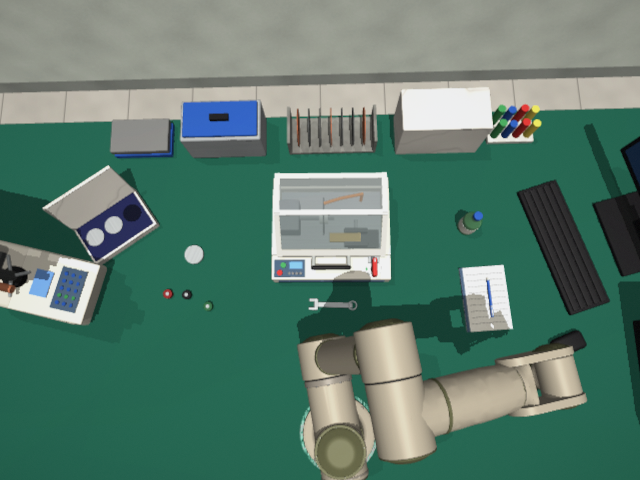

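View pics/side0.png

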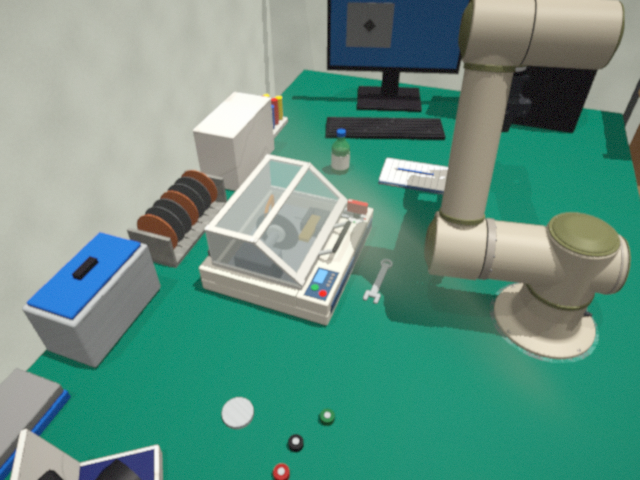

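The top view shows the saw nearly square to the robot at about (330,228), the red lock at (375,267) and the black handle at (331,262). The wrench is in front at (333,305). In the side view the red lock is at (357,208) and the handle at (340,240). Now I'll measure the lock and bar by colour.

Run:
```python
from h import *
for n in("top","side"):
    s=env.snapshot(n);f=s["frame"].astype(int);b,g,r=f[...,0],f[...,1],f[...,2]
    boxes={"top":((365,255,390,285),(305,255,358,270)),"side":((340,195,375,222),(320,215,362,265))}[n]
    for nm,col,bx in(("red",(r>120)&(g<90)&(b<90),boxes[0]),("blk",(r<60)&(g<60)&(b<60),boxes[1])):
        m=np.zeros(col.shape,bool);m[bx[1]:bx[3],bx[0]:bx[2]]=1
        P=pts(s,m&col);P=P[P[:,2]>.1]
        c=cv2.fitLine(P[:,:2].astype(np.float32),cv2.DIST_L2,0,.01,.01).ravel()
        print(n,nm,len(P),np.round(np.median(P,0),3),np.round(np.percentile(P,[5,50,95],axis=0),3).tolist(),np.round(c,3))
    # saw box via hood points above .19
    m=env.masks_of(s,"saw")[0]["pixels"];P=pts(s,m);Q=P[P[:,2]>.198].astype(np.float32)
    print("hoodtop",cv2.minAreaRect(Q[:,:2]));Q=P[(P[:,2]>.08)&(P[:,2]<.09)].astype(np.float32);print("ledge",cv2.minAreaRect(Q[:,:2]))
```

```text
top red 64 [ 0.5   -0.119  0.133] [[0.48, -0.126, 0.11], [0.5, -0.119, 0.133], [0.525, -0.115, 0.14]] [ 1.     0.013  0.502 -0.119]
top blk 87 [0.505 0.006 0.134] [[0.503, -0.04, 0.128], [0.505, 0.006, 0.134], [0.51, 0.065, 0.138]] [0.021 1.    0.506 0.009]Traceback (most recent call last):
  File "<stdin>", line 12, in <module>
cv2.error: OpenCV(4.12.0) /io/opencv/modules/imgproc/src/convhull.cpp:143: error: (-215:Assertion failed) total >= 0 && (depth == CV_32F || depth == CV_32S) in function 'convexHull'
```

Call:
move_arm:
  steps:
    - [[0.28,-0.15,0],-0.06,0]
    - [[0.56,-0.3,0],-0.12,0]
    - [[0.84,-0.45,0],-0.18,0]
    - [[0.84,-0.45,0],-0.24,0]
    - [[0.84,-0.45,0],-0.3,0]
    - [[0.84,-0.45,0],-0.36,0]
    - [[0.84,-0.45,0],-0.42,0]
    - [[0.84,-0.45,0],-0.48,0]
    - [[0.84,-0.45,0],-0.53,0]
    - [[0.84,-0.45,0],-0.59,0]
    - [[0.84,-0.45,0],-0.65,0]
    - [[0.84,-0.45,0],-0.7,0]

```text
time_s: 2.2
eef_pos: [0.3492, -0.3039, 0.2638]
tcp_rot: [[-0.851, 0.525, 0.0], [0.525, 0.851, -0.0], [-0.0, -0.0, -1.0]]
ft_force: [-0.1, 0.1, 0.6]
grip_width: 0.0881
grasp_force: 0.0
```

Call:
move_arm:
  steps:
    - [[-0.03,0.24,0],-0.05,0]
    - [[-0.07,0.48,0],-0.1,0]
    - [[-0.1,0.71,0],-0.15,0]
    - [[-0.134,0.948,0],-0.176,0]
    - [[-0.134,0.948,0],-0.176,0]
    - [[-0.134,0.948,0],-0.176,0]

```text
time_s: 2.95
eef_pos: [0.5029, -0.121, 0.2636]
tcp_rot: [[-1.0, 0.006, -0.0], [0.006, 1.0, -0.0], [0.0, -0.0, -1.0]]
ft_force: [-0.0, -1.3, -1.1]
grip_width: 0.0883
grasp_force: 0.0
```

Run:
```python
from h import *
o=env.get_obs();print(o["eef_pos"],o["tcp_rot"].round(3).tolist())
s=env.snapshot("wrist");cv2.imwrite("pics/w1.png",s["frame"]);print(np.round(s["eye"],3),np.round(s["attitude"],2).tolist())
f=s["frame"].astype(int);b,g,r=f[...,0],f[...,1],f[...,2]
P=pts(s,(r>120)&(g<90)&(b<90));P=P[(P[:,2]>.128)&(P[:,2]<.145)];print(len(P),P.mean(0).round(4),cv2.minAreaRect(P[:,:2].astype(np.float32)))
```

```text
[ 0.50289092 -0.12103137  0.26359895] [[-1.0, 0.006, -0.0], [0.006, 1.0, -0.0], [0.0, -0.0, -1.0]]
[ 0.427 -0.12   0.386] [[0.01, -0.96, -0.29], [1.0, 0.01, 0.0], [0.0, -0.29, 0.96]]
304 [ 0.5083 -0.1199  0.1364] ((0.5025824904441833, -0.12119472026824951), (0.013340850360691547, 0.0553806908428669), 89.3560791015625)
```

View pics/w1.png

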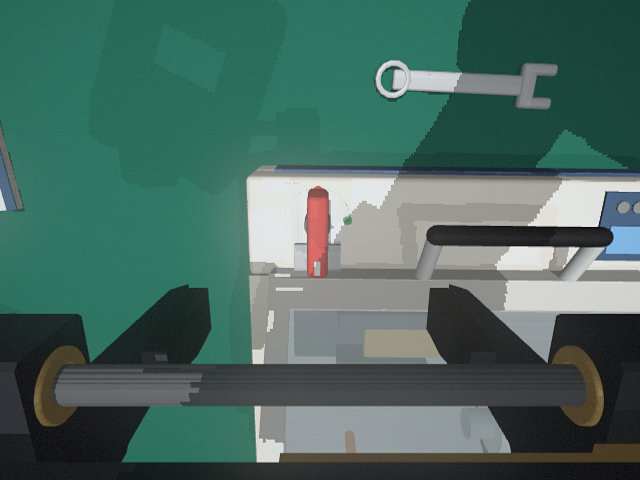

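The wrist view is sharp: lock bar at (318,232), black handle from (430,236) to (610,236), and nothing between the fingers and the lock. I'll go down and grip the lock.

Call:
move_arm:
  steps:
    - [[0,0,0.18],0,128]
    - [[0,0,0.36],0,128]
    - [[0,0,0.48],0,128]
    - [[0,0,0.53],0,128]
    - [[0,0,0.53],0,255]
    - [[0,0,0.53],0,255]
    - [[0,0,0.53],0,255]
    - [[0,0,0.53],0,255]
    - [[0,0,0.53],0,255]
  grip_force: 50

```text
time_s: 4.12
eef_pos: [0.5035, -0.1217, 0.1321]
tcp_rot: [[-1.0, 0.006, 0.001], [0.006, 1.0, -0.002], [-0.001, -0.002, -1.0]]
ft_force: [-1.6, -5.9, 1.4]
grip_width: 0.0137
grasp_force: 50.0
```

Run:
```python
from h import *
s=env.snapshot("wrist");f=s["frame"].astype(int);m=f.max(2)<60
P=pts(s,m);P=P[(P[:,2]>.1)&(P[:,2]<.145)&(P[:,1]>-.06)&(P[:,1]<.09)&(P[:,0]<.53)]
print(len(P),P.mean(0).round(4),cv2.minAreaRect(P[:,:2].astype(np.float32)),np.percentile(P,[2,98],axis=0).round(3))
o=env.get_obs();print(o["grip_width"],o["grasp_force"],o["ft_force"],o["moment"],o["joint_positions"].round(2))
```

```text
4339 [ 0.5008 -0.0308  0.1335] ((0.502291738986969, -0.028325246647000313), (0.04096755012869835, 0.012715251184999943), 89.55419921875) [[ 0.497 -0.048  0.128]
 [ 0.507 -0.013  0.137]]
0.0134759215925934 50.00020818784833 [-2.07411345 -5.6245211   2.67803293] [-0.71111105  0.00267586 -0.19485393] [-0.46  0.44  1.69 -0.    1.01 -2.03]
```

Call:
move_arm:
  steps:
    - [[0,-0.003,0],0.05,255]
    - [[0,-0.003,0],0.1,255]
    - [[0,-0.003,0],0.15,255]
    - [[0,-0.003,0],0.2,255]
    - [[0,-0.003,0],0.25,255]
    - [[0,-0.003,0],0.3,255]
    - [[0,-0.003,0],0.35,255]
    - [[0,-0.003,0],0.4,255]
    - [[0,-0.003,0],0.45,255]
    - [[0,-0.003,0],0.5,255]
    - [[0,-0.003,0],0.505,255]
    - [[0,-0.003,0],0.505,255]

```text
time_s: 5.68
eef_pos: [0.5047, -0.1208, 0.1321]
tcp_rot: [[0.021, 1.0, 0.005], [1.0, -0.021, 0.0], [0.0, 0.004, -1.0]]
ft_force: [8.0, 5.9, -0.5]
grip_width: 0.0135
grasp_force: 50.0
```

Run:
```python
from h import *
s=env.snapshot("wrist");cv2.imwrite("pics/w2.png",s["frame"])
o=env.get_obs();print(o["grip_width"],o["grasp_force"],o["ft_force"],o["moment"],o["joint_positions"].round(2))
```

```text
0.013288677874301227 50.00005356967449 [ 8.30289267  5.8801858  -0.13083369] [ 0.86884065 -1.35866733  0.17797956] [-0.46  0.44  1.69  0.    1.01 -0.44]
```

View pics/w2.png

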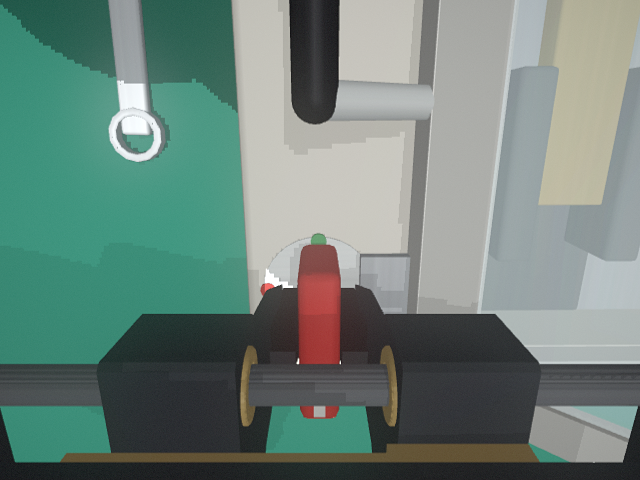

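The lock bar now lies along y, with its index at the green dot (318,240) and the handle at (315,60). I'll release it with a small opening, rise and move over to the handle.

Call:
move_arm:
  steps:
    - [[0,0,0],0,185]
    - [[0,0,0],0,185]
    - [[0,0,0],0,185]
    - [[0,0,-0.15],0,185]
    - [[0,0,-0.35],0,185]
    - [[0.2,0,-0.4],0,185]
    - [[0.4,0,-0.4],0,185]
    - [[0.53,0,-0.4],0.002,185]
    - [[0.53,0,-0.4],0.002,185]
    - [[0.53,0,-0.4],0.002,185]

```text
time_s: 6.98
eef_pos: [0.5061, 0.0103, 0.2312]
tcp_rot: [[0.028, 1.0, -0.0], [1.0, -0.028, -0.0], [-0.0, -0.0, -1.0]]
ft_force: [0.2, -1.2, 0.3]
grip_width: 0.0246
grasp_force: 0.0
```

Run:
```python
from h import *
s=env.snapshot("wrist");cv2.imwrite("pics/w3.png",s["frame"])
f=s["frame"].astype(int);m=f.max(2)<60
P=pts(s,m);P=P[(P[:,2]>.128)&(P[:,2]<.142)&(abs(P[:,0]-.503)<.02)]
print(len(P),P.mean(0).round(4),cv2.minAreaRect(P[:,:2].astype(np.float32)),np.percentile(P,[1,99],axis=0).round(3).tolist())
s=env.snapshot("side")
f=s["frame"].astype(int);m=f.max(2)<60
P=pts(s,m);P=P[(P[:,2]>.118)&(P[:,2]<.142)&(abs(P[:,0]-.503)<.025)&(abs(P[:,1]-.01)<.08)]
print(len(P),P.mean(0).round(4) if len(P) else 0)
b,g,r=f[...,0],f[...,1],f[...,2]
Q=pts(s,(r>120)&(g<90)&(b<90));Q=Q[(Q[:,2]>.11)&(Q[:,2]<.145)&(abs(Q[:,0]-.5)<.05)&(abs(Q[:,1]+.12)<.05)]
print("red",len(Q),cv2.minAreaRect(Q[:,:2].astype(np.float32)))
o=env.get_obs();print(o["eef_pos"],o["grip_width"],o["ft_force"],o["tcp_rot"].round(3).tolist())
```

```text
828 [0.5052 0.0626 0.1341] ((0.5049304962158203, 0.05482873320579529), (0.0403161346912384, 0.012956718914210796), 88.79312133789062) [[0.498, 0.044, 0.131], [0.511, 0.075, 0.137]]
0 0
red 0 ((0.0, 0.0), (0.0, 0.0), 0.0)
[0.50609996 0.00998    0.23114001] 0.023996150112162412 [0.02091095 0.71147695 0.09478673] [[0.029, 1.0, -0.0], [1.0, -0.029, -0.0], [-0.0, -0.0, -1.0]]
```

View pics/w3.png

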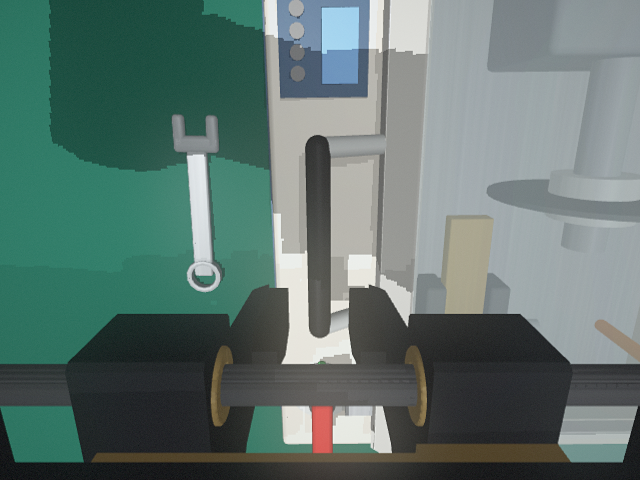

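The handle is at (318,235) between the open fingers, and the red lock is still along y at (322,430). I'll go down and grip the bar.

Call:
move_arm:
  steps:
    - [[0,-0.01,0.12],0,185]
    - [[0,-0.01,0.24],0,185]
    - [[0,-0.01,0.33],0,185]
    - [[0,-0.01,0.388],0,185]
    - [[0,-0.01,0.388],0,255]
    - [[0,-0.01,0.388],0,255]
    - [[0,-0.01,0.388],0,255]
    - [[0,-0.01,0.388],0,255]
  grip_force: 30

```text
time_s: 8.07
eef_pos: [0.5063, 0.0105, 0.1359]
tcp_rot: [[0.028, 1.0, 0.008], [1.0, -0.028, -0.001], [-0.001, 0.009, -1.0]]
ft_force: [12.9, 0.5, -4.1]
grip_width: 0.0121
grasp_force: 30.0
```

Call:
move_arm:
  steps:
    - [[0,0.012,0],0,255]
    - [[0,0.012,-0.01],0,255]
    - [[0,0.017,-0.039],0,255]
    - [[0,0.023,-0.079],0,255]
    - [[0,0.03,-0.118],0,255]
    - [[0,0.039,-0.156],0,255]
    - [[0,0.049,-0.195],0,255]
    - [[0,0.06,-0.233],0,255]
    - [[0,0.06,-0.233],0,255]
    - [[0,0.06,-0.233],0,255]
  grip_force: 30

```text
time_s: 9.32
eef_pos: [0.5192, 0.0104, 0.193]
tcp_rot: [[0.028, 1.0, 0.002], [1.0, -0.028, -0.001], [-0.001, 0.002, -1.0]]
ft_force: [5.1, -4.3, -4.8]
grip_width: 0.0116
grasp_force: 30.0
```

Run:
```python
from h import *
s=env.snapshot("side");cv2.imwrite("pics/s2.png",s["frame"])
o=env.get_obs();print(o["eef_pos"],o["grip_width"],o["ft_force"],o["moment"],o["tcp_rot"].round(3).tolist())
```

```text
[0.51915234 0.01038645 0.19293954] 0.011583776265239437 [ 4.11031561 -4.8999885  -4.98784306] [-0.70156296 -0.58535778 -0.03647577] [[0.028, 1.0, 0.002], [1.0, -0.028, -0.001], [-0.001, 0.002, -1.0]]
```

View pics/s2.png

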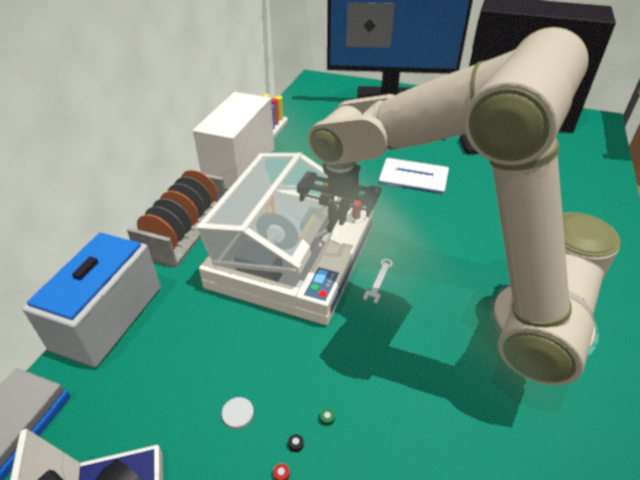

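The hood has come up with the handle and the gripper at (345,195). The bystanders are untouched. I'll check the angle from the top-front corner height.

```bash
cat >> h.py <<'E'
def angle():
    from scipy.optimize import minimize
    for n in("side","top"):
        s=env.snapshot(n)
        for m in env.masks_of(s,"hood")[:1]:
            P=pts(s,cv2.erode(m["pixels"].astype(np.uint8),np.ones((2,2)))>0)
            P=P[(P[:,0]>.5)&(P[:,0]<.82)&(abs(P[:,1]-.01)<.19)]
            z=P[:,2];k=(P[:,1]>.05);z=z[k]
            h=np.percentile(z,97);a=np.degrees(np.arctan2(130,100));r=np.hypot(.13,.1)
            print(n,m["p"],len(z),"z97",h.round(4),"ang",np.degrees(np.arcsin(min(1,(h-.1)/r)))-np.degrees(np.arctan2(.1,.13)), "z99.5",np.percentile(z,99.5).round(4))
E
python3 -c "
from h import *
angle()"
```

```text
side 0.71 6882 z97 0.2293 ang 14.482384825111133 z99.5 0.2328
top 0.86 3297 z97 0.2302 ang 14.949555490745809 z99.5 0.236
```

The edge frame reads about 6 mm above nominal when closed, so this is about 12°, as commanded. The grip holds, so I'll continue along the arc.

Call:
move_arm:
  steps:
    - [[0,0.013,-0.038],0,255]
    - [[0,0.028,-0.075],0,255]
    - [[0,0.043,-0.111],0,255]
    - [[0,0.06,-0.148],0,255]
    - [[0,0.078,-0.183],0,255]
    - [[0,0.097,-0.218],0,255]
    - [[0,0.118,-0.252],0,255]
    - [[0,0.139,-0.285],0,255]
    - [[0,0.162,-0.318],0,255]
    - [[0,0.162,-0.318],0,255]
    - [[0,0.162,-0.318],0,255]
  grip_force: 30

```text
time_s: 10.95
eef_pos: [0.5605, 0.0096, 0.2708]
tcp_rot: [[0.028, 1.0, 0.004], [1.0, -0.028, 0.001], [0.001, 0.004, -1.0]]
ft_force: [16.7, -1.8, -15.2]
grip_width: 0.0114
grasp_force: 30.9
```

Run:
```python
from h import *
angle()
o=env.get_obs();print(o["eef_pos"],o["grip_width"],o["grasp_force"],o["ft_force"],o["moment"])
s=env.snapshot("wrist");cv2.imwrite("pics/w4.png",s["frame"])
```

```text
side 0.79 6127 z97 0.2569 ang 35.50880447549217 z99.5 0.2748
top 0.63 2778 z97 0.2578 ang 36.613399511356036 z99.5 0.2748
[0.56051784 0.00961026 0.27082344] 0.01183533775791313 30.862911343574524 [ 18.10543942  -2.04344226 -16.06569878] [-0.34938082 -2.37336357  0.05843596]
```

View pics/w4.png

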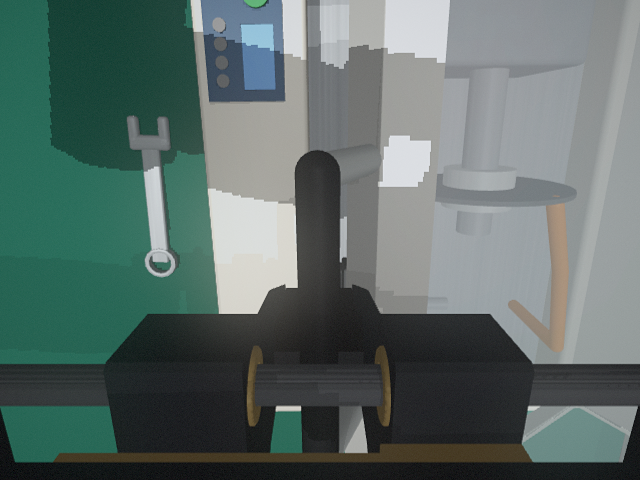

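The hood is at about 30° and the bar is held well between the fingers at (318,330). There is some radial pull (17 N in x, -15 N in z), so I'll bias the path a few mm toward the hinge for the rest.

Call:
move_arm:
  steps:
    - [[0,0.014,0.008],0,255]
    - [[0,0.034,-0.015],0,255]
    - [[0,0.052,-0.037],0,255]
    - [[0,0.071,-0.06],0,255]
    - [[0,0.09,-0.082],0,255]
    - [[0,0.11,-0.105],0,255]
    - [[0,0.131,-0.126],0,255]
    - [[0,0.152,-0.147],0,255]
    - [[0,0.174,-0.167],0,255]
    - [[0,0.174,-0.167],0,255]
  grip_force: 30

```text
time_s: 12.45
eef_pos: [0.6026, 0.0088, 0.3145]
tcp_rot: [[0.027, 1.0, 0.001], [1.0, -0.027, 0.0], [0.001, 0.001, -1.0]]
ft_force: [-6.2, 1.4, 4.2]
grip_width: 0.0108
grasp_force: 29.4
```

Run:
```python
from h import *
angle()
o=env.get_obs();print(o["eef_pos"],o["grip_width"],o["grasp_force"],o["ft_force"],o["moment"])
```

```text
Traceback (most recent call last):
  File "h.py", line 15, in angle
    h=np.percentile(z,97);a=np.degrees(np.arctan2(130,100));r=np.hypot(.13,.1)
IndexError: index -1 is out of bounds for axis 0 with size 0
```

```bash
cat >> h.py <<'E'
HX=.6415+.145  # hinge x guess at centre; refined by fit
def fit(names=("side","top")):
    from scipy.spatial import cKDTree
    V=np.array([[.243,0],[.243,.005],[.13,.1],[0,.1]])
    D=np.concatenate([np.linspace(V[i],V[i+1],60) for i in range(3)]);
    for n in names:
        s=env.snapshot(n);f=s["frame"];hsv=cv2.cvtColor(f,cv2.COLOR_BGR2HSV)
        P=pts(s,(hsv[...,1]<40)&(hsv[...,2]>90))
        P=P[(P[:,0]>.5)&(P[:,0]<.83)&(abs(P[:,1]-.01)<.185)&(abs(P[:,1]-.01)>.11)&(P[:,2]>.13)]
        X=P[:,0]+.025*P[:,1]
        best=[]
        for hx in np.arange(.765,.80,.003):
          for a in np.radians(np.arange(0,60,.5)):
            F=hx-X;U=P[:,2]-.1
            q=np.stack([F*np.cos(a)+U*np.sin(a),-F*np.sin(a)+U*np.cos(a)],1)
            d=cKDTree(D).query(q)[0];best.append((np.minimum(d,.012).mean(),np.degrees(a),hx))
        best.sort();print(n,len(P),np.round(best[:3],4).tolist())
    return
E
python3 - <<'E'
from h import *
fit()
s=env.snapshot("side");cv2.imwrite("pics/s3.png",s["frame"][80:340,160:460].repeat(2,0).repeat(2,1))
E
```

```text
side 4621 [[0.0084, 44.0, 0.789], [0.0084, 44.5, 0.786], [0.0084, 44.5, 0.789]]
top 2925 [[0.0036, 43.5, 0.792], [0.0037, 43.5, 0.795], [0.0037, 44.0, 0.789]]
```

View pics/s3.png

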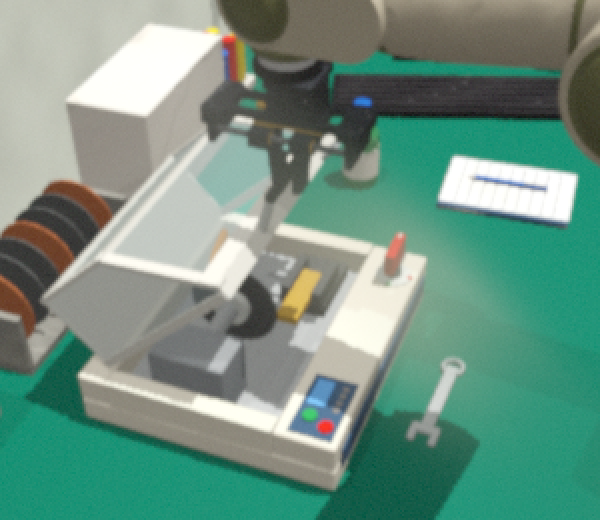

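The hood is up and the lock (395,255 in the crop) is still turned. Kinematics and the fit put it at about 42–43°, so it needs a little more.

Call:
move_arm:
  steps:
    - [[0,0.007,-0.012],0,255]
    - [[0,0.014,-0.025],0,255]
    - [[0,0.021,-0.038],0,255]
    - [[0,0.027,-0.05],0,255]
    - [[0,0.027,-0.05],0,255]
    - [[0,0.027,-0.05],0,255]
  grip_force: 30

```text
time_s: 13.45
eef_pos: [0.6108, 0.0086, 0.3217]
tcp_rot: [[0.027, 1.0, -0.002], [1.0, -0.027, 0.002], [0.002, -0.002, -1.0]]
ft_force: [17.6, 2.4, -24.6]
grip_width: 0.0107
grasp_force: 31.6
```

Run:
```python
from h import *
fit()
s=env.snapshot("wrist");f=s["frame"].astype(int);P=pts(s,f.max(2)<60)
P=P[(P[:,1]>.035)&(P[:,1]<.08)&(P[:,2]>.29)&(P[:,2]<.34)&(abs(P[:,0]-.609)<.012)]
print("bar top",len(P),np.percentile(P,[2,50,98],axis=0).round(4).tolist() if len(P) else 0)
o=env.get_obs();print(o["eef_pos"],o["grip_width"],o["grasp_force"],o["ft_force"],o["moment"])
```

```text
side 4599 [[0.0085, 46.5, 0.789], [0.0085, 47.0, 0.786], [0.0085, 46.5, 0.786]]
top 2845 [[0.0038, 46.0, 0.792], [0.0038, 46.0, 0.789], [0.0038, 45.5, 0.792]]
bar top 4797 [[0.6036, 0.0357, 0.3244], [0.6101, 0.0538, 0.3284], [0.6165, 0.0724, 0.3304]]
[0.61079442 0.00858823 0.32171125] 0.010806165401408838 31.554643095005304 [ 16.91363386   2.69723438 -25.23450693] [ 0.31577835 -2.30872615  0.05598723]
```

Call:
move_arm:
  steps:
    - [[0,0.002,0.007],0,255]
    - [[0,0.004,0.014],0,255]
    - [[0,0.004,0.014],0,255]
    - [[0,0.004,0.014],0,255]
  grip_force: 30

```text
time_s: 14.1
eef_pos: [0.6107, 0.0086, 0.3214]
tcp_rot: [[0.027, 1.0, -0.0], [1.0, -0.027, 0.001], [0.001, -0.0, -1.0]]
ft_force: [6.2, 4.4, -11.4]
grip_width: 0.0108
grasp_force: 30.7
```

Run:
```python
from h import *
fit(("top",))
s=env.snapshot("wrist");cv2.imwrite("pics/w5.png",s["frame"]);f=s["frame"].astype(int);P=pts(s,f.max(2)<60)
P=P[(P[:,1]>.035)&(P[:,1]<.08)&(P[:,2]>.29)&(P[:,2]<.34)&(abs(P[:,0]-.609)<.012)]
print("bar top",len(P),np.percentile(P,[2,50,98],axis=0).round(4).tolist())
o=env.get_obs();print(o["eef_pos"],o["grip_width"],o["grasp_force"],o["ft_force"],abs(o["qd"]).max())
s=env.snapshot("top");f=s["frame"];hsv=cv2.cvtColor(f,cv2.COLOR_BGR2HSV)
# circle fit of bar: side camera
```

```text
top 2870 [[0.0038, 46.0, 0.792], [0.0038, 46.0, 0.789], [0.0038, 45.5, 0.792]]
bar top 4762 [[0.6034, 0.0358, 0.3241], [0.61, 0.0536, 0.3282], [0.6164, 0.0725, 0.3303]]
[0.61072172 0.0085909  0.3213679 ] 0.010667209012763055 30.716461027041078 [  6.12799196   3.85651587 -10.88443271] 0.0012234872203223965
```

View pics/w5.png

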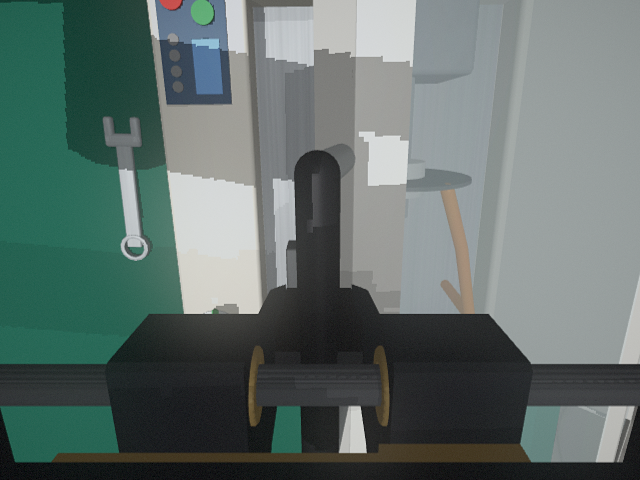

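The bar is held at (318,300), the hood is steady at about 45.5°, and the wrist force is about 13 N. I'm handing in.

```bash
python3 -c "
from station import env
print(env.finish_job())"
```

```text
the job is handed in; nothing more can be done
None
```

The lock is turned to its unlocked stop, and the hood is held steady by its handle at about 45° (I measured roughly 45.5°, give or take a degree); nothing else on the bench was touched, and the job was handed in at about 14 s.

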